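# Release the programme key left latched on the tea-bag sealer

### The job

One of the four alike programme keys on the bag sealer has been left latched down. Going from the left-most key to the right-most as seen from the robot, tap each key lightly with the fingertips, lifting off after every tap, to feel which one it is; then press that key all the way down and let go, so that it pops up level with the others. Tap so lightly that the latched key stays latched and no other key goes down more than half-way, and leave the tin, tray, jar and spoon where they are.

Things in the scene. Friction and masses are not known exactly. Their poses are not given: they have to be found in the camera images.
- sealer: White bench-top bag sealer, 170 mm deep (its x) by 250 mm wide (its y), it does not move. Origin: centre of its underside, on the counter; x points to its back, y to the left as seen from the robot, z up. The front half is a flat key deck 56 mm above the counter; the back half (from 10 mm behind the origin) is a block whose highest part is 92 mm above the counter. The four keys stand in a row across the deck, centred 45 mm in front of the origin, 44 mm apart.
- cap_1: Cap of key 1, the first (left-most) as seen from the robot. The four white caps are alike: 38 mm deep (x) by 28 mm wide (y), 16 mm gap between neighbours. Origin: centre of the flat top face, moving with the key; up, it is 74 mm above the counter (18 mm over the deck); latched, 5 mm lower. Axes as the sealer's.
- key_1 (a joint): How far key 1 is pushed down, in m: 0 up, about 0.005 latched down, 0.012 at the bottom stop. The spring pushes back with 1 N at the top, 2.4 N at 5 mm and 4.5 N at the bottom. A latched key stands on its catch: it does not give until pushed with about 2.4 N, and its catch lets go only when it is pushed to beyond about 10 mm (which takes about 5 N); let go, it then springs up to 0 and stays up. Any one of the four may be the latched one.
- cap_2: Cap of key 2, the second as seen from the robot. The four white caps are alike: 38 mm deep (x) by 28 mm wide (y), 16 mm gap between neighbours. Origin: centre of the flat top face, moving with the key; up, it is 74 mm above the counter (18 mm over the deck); latched, 5 mm lower. Axes as the sealer's.
- key_2 (a joint): How far key 2 is pushed down, in m: 0 up, about 0.005 latched down, 0.012 at the bottom stop. The spring pushes back with 1 N at the top, 2.4 N at 5 mm and 4.5 N at the bottom. A latched key stands on its catch: it does not give until pushed with about 2.4 N, and its catch lets go only when it is pushed to beyond about 10 mm (which takes about 5 N); let go, it then springs up to 0 and stays up. Any one of the four may be the latched one.
- cap_3: Cap of key 3, the third as seen from the robot. The four white caps are alike: 38 mm deep (x) by 28 mm wide (y), 16 mm gap between neighbours. Origin: centre of the flat top face, moving with the key; up, it is 74 mm above the counter (18 mm over the deck); latched, 5 mm lower. Axes as the sealer's.
- key_3 (a joint): How far key 3 is pushed down, in m: 0 up, about 0.005 latched down, 0.012 at the bottom stop. The spring pushes back with 1 N at the top, 2.4 N at 5 mm and 4.5 N at the bottom. A latched key stands on its catch: it does not give until pushed with about 2.4 N, and its catch lets go only when it is pushed to beyond about 10 mm (which takes about 5 N); let go, it then springs up to 0 and stays up. Any one of the four may be the latched one.
- cap_4: Cap of key 4, the fourth (right-most) as seen from the robot. The four white caps are alike: 38 mm deep (x) by 28 mm wide (y), 16 mm gap between neighbours. Origin: centre of the flat top face, moving with the key; up, it is 74 mm above the counter (18 mm over the deck); latched, 5 mm lower. Axes as the sealer's.
- key_4 (a joint): How far key 4 is pushed down, in m: 0 up, about 0.005 latched down, 0.012 at the bottom stop. The spring pushes back with 1 N at the top, 2.4 N at 5 mm and 4.5 N at the bottom. A latched key stands on its catch: it does not give until pushed with about 2.4 N, and its catch lets go only when it is pushed to beyond about 10 mm (which takes about 5 N); let go, it then springs up to 0 and stays up. Any one of the four may be the latched one.
- tea_tin: Loose square tea tin, black and red, 70 by 70 mm, 120 mm high, beside the sealer on the left. Origin: centre of its underside. Not to be disturbed.
- tray: Loose brass-coloured tray, 110 by 150 mm, 20 mm high, beside the sealer on the right. Origin: centre of its underside. Not to be disturbed.
- jar: Loose amber jar, 60 mm across, 85 mm high, behind the sealer. Origin: centre of its underside. Not to be disturbed.
- scoop: Loose steel spoon, 170 mm long, lying on the counter to the right and in front of the sealer. Origin: underside near its middle. Not to be disturbed.

How it is judged:
By the outcome, as a careful person would: the job done as asked, in the order asked, and still so for the second after the job is handed in, with the robot touching nothing.
It also fails if it takes over 54 s, if anything falls off the work surface, if the arm or the gripper's body presses on something with over 40 N, if the wrist force passes 120 N, or if a joint passes its speed limit or range.

### The arm

A 6-joint arm with a two-finger parallel gripper is mounted at the origin on the work surface. World frame = base frame: x ahead of the robot, y to its left, z up, the work surface at z = 0. Lengths are in mm, angles in rad, forces in N, time in s.
With the tool pointing down it reaches from about 350 to 875 mm from the base axis. Payload 4.2 kg.
Tool frame: the origin (TCP) lies midway between the tips of the shut fingers; the grasp point (between the pads) lies 19 mm behind it; y points along the fingers, x is the direction in which the jaws open and shut, and the axes are right-handed (so a half turn about y gives the same grasp; the last joint's range is limited). The gripper opens to 85 mm and grips with 20 to 120 N. Pads are 22 mm wide; open, the fingers measure 114 mm over their backs; the gripper's body (76 mm by 85 mm) begins 54 mm behind the grasp point. The pads swing forward as they close: fully open they stand 13 mm farther back than shut.
Start: joints at [1.583, 0.385, 0.008, 0, -1.194, -0.259], TCP at [152.657, 606.049, 231.312] pointing down, gripper open.
Joint ranges: [-3.14, 3.14], [-1.21, 2.06], [-1.07, 1.41], [-3.16, 2.05], [-2.99, -0.16], [-3.1, 3.1]. Speed limits (rad/s): [2.79, 2.79, 3.14, 3.14, 3.14, 3.14].

### API

Orientations are given as a unit quaternion [x, y, z, w].
In Python, from bench import read_state, get_image, job_done gives the robot as it stands.
- The arm moves only by the tool play_rows, never from a script. Its argument "series" is a list of rows, each a list of 7 numbers: the shift along the tool's x, y, z in m, then the turn, a rotation vector about the tool's x, y, z in rad, then the finger opening in m, from 0 to 0.0854. In form: [[x, y, z, wx, wy, wz, claw], ...]. A call has 1 to 10 rows; each row shifts and turns the pose as measured when the row begins, along the tool's axes as they then stand; what a row does not reach is not made up. A row lasts 1/10 s, in which the tool goes at most 50 mm and 8.59 degrees, less where a joint would pass 70% of its speed; a pose out of reach is approached as far as the arm can. A call with a gripper value outside its range is refused whole. The fingers move at their own pace and stop on an object; the grip force is fixed at half the most. Time passes only in rows, so rows that do not move let the fingers close. It gives the time, the measured TCP pose, the force and the opening at its end, in the units of the state.
- read_state(): the state, without advancing time (a new reading comes with each control period).
- get_image(name): name is "scene" or "top"; returns a dict with "color" (480x640x3 uint8, red, green, blue), "intrinsics" (3x3 intrinsics, pixels), "origin" and "orientation" of the camera in the world. Camera axes: x right, y down, z forward; pixel columns grow to the right and rows downward; lengths in mm; the calibration is good to about 2 mm. A picture is of the moment at which its call begins. There is no depth.
- job_done(): hands the job in, once; it reports no verdict.
The state is a dict: "clock": time; "joints": joint angles; "joint_vel": joint speeds; "joint_efforts": joint torques, N m; "position": TCP position; "ee_rot": TCP orientation; "contact_force": force on the tool from outside, world axes, zero at the start; "wrist_torque": the same for the moment, N m; "gripper_width": finger opening in mm.
Only numpy, scipy, OpenCV 4.12 (cv2) and the standard library are available. Lean on these libraries where they do the work, as an engineer would, in place of code of your own. Each camera call takes 0.05 s, during which the arm holds its last target. There are 200 camera calls.

## Working session

There is one attempt and no reset: what is moved stays moved. The work goes in short steps, Python scripts to look and compute and a tool call to move; the robot and the scene stay as the last step left them, time stands still between calls to the robot, and variables do not carry over. Pictures are saved under pics/ and viewed, about 8 in all and at most 12, crops included, and the job is handed in when it is done.

Besides the shell and the picture viewer there is one more tool, called after "Emit:" as name([rows], argument=value, ...), one row to a line, values as JSON. play_rows: Moves the arm, as the interface text tells. Its arguments: {"type":"object","properties":{"series":{"type":"array","items":{"type":"array","items":{"type":"number"}}}},"required":["series"]}

```bash
mkdir -p pics; python3 - <<'E'
from bench import *
import cv2
print(read_state())
for n in("scene","top"):
    d=get_image(n); cv2.imwrite(f"pics/{n}0.png",d["color"][:,:,::-1]); print(n,d["intrinsics"],d["origin"],d["orientation"])
E
```

```text
{'clock': 0.0, 'joints': array([ 1.58260586e+00,  3.85534191e-01,  6.60051399e-03, -5.10087535e-04,
       -1.19396512e+00, -2.58609734e-01]), 'joint_vel': array([-0.00063031,  0.00098793, -0.00161678, -0.00038234, -0.00070322,
        0.00081299]), 'joint_efforts': array([-3.64905418e-04, -3.92283833e+01,  1.88392246e+01,  4.18583527e+00,
       -4.69696926e-03, -3.74851680e-06]), 'position': array([152.51893719, 605.49766365, 230.22351626]), 'ee_rot': array([ 0.43518501, -0.55729188,  0.55827229, -0.43401823]), 'contact_force': array([ 0.24381223, -0.73470518,  0.15871085]), 'wrist_torque': array([-0.01639484,  0.02870749,  0.02181536]), 'gripper_width': 85.35491662452013}
scene [[574.45929217   0.         314.43328788]
 [  0.         574.45929217 237.76856292]
 [  0.           0.           1.        ]] [1083.77407378   43.75151524  854.57364232] [ 0.66339355  0.69097643 -0.21240253 -0.19325046]
top [[612.83582725   0.         321.05468876]
 [  0.         612.83582725 244.40198556]
 [  0.           0.           1.        ]] [ 462.43984913   20.42349886 1198.78479753] [-0.69730157  0.71460752 -0.04579786  0.03176741]
```

View pics/top0.png

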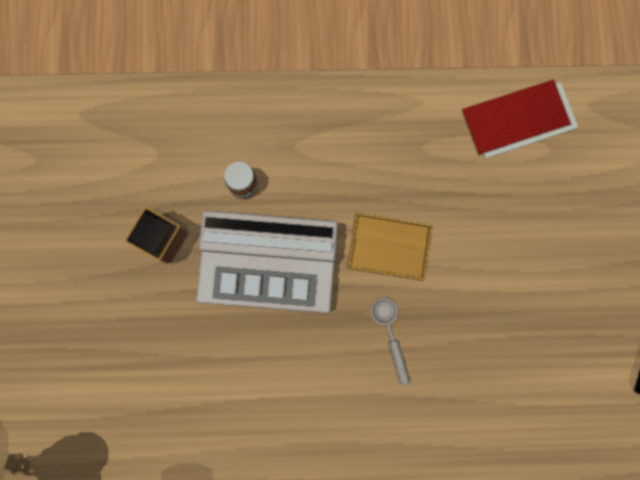

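View pics/scene0.png

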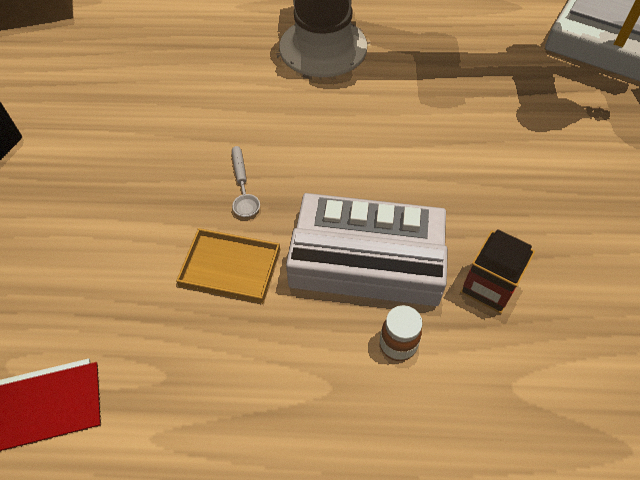

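The top view shows the key caps at about (229,284), (252,286), (276,288) and (300,290), with the sealer turned slightly. The scene view confirms the same layout, and nothing stands near the keys except the block behind them.

```bash
cat > h.py <<'E'
import numpy as np, cv2
from scipy.spatial.transform import Rotation as R
from bench import *
def ray(d,px,z):
    v=R.from_quat(d["orientation"]).apply(np.linalg.inv(d["intrinsics"])@[*px,1]); o=np.array(d["origin"])
    return o+v*(z-o[2])/v[2]
def caps(n,box,th):
    d=get_image(n); x0,y0,x1,y1=box
    g=cv2.resize(d["color"][y0:y1,x0:x1].min(2),None,fx=4,fy=4,interpolation=cv2.INTER_CUBIC)
    k,l,s,c=cv2.connectedComponentsWithStats((g>th).astype(np.uint8))
    return d,[((c[i]+.5)/4-.5+[x0,y0],s[i]) for i in range(1,k) if 80*4<s[i,4]<700*16 and 0<s[i,0] and 0<s[i,1] and s[i,0]+s[i,2]<g.shape[1] and s[i,1]+s[i,3]<g.shape[0]]
E
python3 - <<'E'
from h import *
for n,box in(("top",(216,268,314,304)),("scene",(318,200,427,236))):
  for th in (150,170,190):
    d,c=caps(n,box,th)
    print(n,th)
    for p,s in c: print(p.round(1),s/4,ray(d,p,74).round(1))
st=[read_state() for _ in range(2)]
for s in st: print(s["position"],s["contact_force"])
print(R.from_quat(st[0]["ee_rot"]).as_matrix().round(3))
E
```

```text
top 150
[227.6 282.9] [   4.5     5.25   15.25   20.25 1080.25] [519.4 169.2  74. ]
[251.6 284.9] [  28.5     7.25   15.25   20.25 1079.75] [514.6 125.4  74. ]
[275.6 286.8] [  52.5     9.25   15.25   20.25 1075.  ] [510.   81.7  74. ]
[299.6 288.9] [  76.75   11.25   15.     20.25 1063.75] [505.1  37.9  74. ]
top 170
[227.7 282.8] [  5.5    6.    13.5   18.75 858.25] [519.4 169.   74. ]
[251.6 284.8] [ 29.5    7.75  13.5   19.   857.5 ] [514.8 125.4  74. ]
[275.6 286.8] [ 53.5   10.    13.25  18.75 853.  ] [510.1  81.6  74. ]
[299.6 288.9] [ 77.5   12.    13.25  18.75 838.25] [505.1  37.8  74. ]
top 190
scene 150
scene 170
scene 190
[359.2 209.8] [3.325e+01 1.000e+00 1.650e+01 1.875e+01 1.042e+03] [511.9  81.7  74. ]
[385.4 212.7] [  59.25    3.75   18.25   19.   1066.  ] [516.4 125.4  74. ]
[152.63647367 605.99734198 231.165032  ] [-0.19565918  0.19212688 -0.16579339]
[152.63647367 605.99734198 231.165032  ] [-0.19565918  0.19212688 -0.16579339]
[[-0.244 -0.     0.97 ]
 [-0.97  -0.    -0.244]
 [ 0.    -1.     0.   ]]
```

Emit:
play_rows([
  [0.026,0.008,0.036,0,0.143,0,0],
  [0.021,0.008,0.04,0,0.143,0,0],
  [0.015,0.008,0.042,0,0.143,0,0],
  [0.009,0.008,0.044,0,0.143,0,0],
  [0.002,0.008,0.045,0,0.143,0,0],
  [-0.004,0.008,0.045,0,0.143,0,0],
  [-0.01,0.008,0.044,0,0.143,0,0],
  [-0.016,0.008,0.042,0,0.143,0,0],
  [-0.022,0.008,0.039,0,0.143,0,0],
  [-0.028,0.008,0.036,0,0.143,0,0],
])

```text
clock: 1.4
position: [440.4, 248.4, 149.6]
ee_rot: [0.055, 0.708, -0.702, -0.052]
contact_force: [1.3, 1.1, 0.3]
gripper_width: -0.0
```

```bash
cat > go.py <<'E'
from h import *
import sys
K=np.array([[520,169.],[515.2,125.4],[510.5,81.7],[505.6,37.9]])
s=read_state(); M=R.from_quat(s["ee_rot"]).as_matrix(); k=K[int(sys.argv[1])-1]; z=float(sys.argv[2])
u=np.array([-.994,.108,0]); D=np.array([[*u],[0,0,-1],np.cross(u,[0,0,-1])]).T
print(s["clock"],s["position"].round(2),s["contact_force"].round(2),s["gripper_width"].round(1),"joint6",s["joints"][5].round(2))
print("shift mm (tool)",(M.T@(np.array([*k,z])-s["position"])).round(1),"turn",R.from_matrix(M.T@D).as_rotvec().round(3))
E
python3 go.py 1 110
```

```text
Traceback (most recent call last):
  File "go.py", line 6, in <module>
    print(s["clock"],s["position"].round(2),s["contact_force"].round(2),s["gripper_width"].round(1),"joint6",s["joints"][5].round(2))
                                                                        ^^^^^^^^^^^^^^^^^^^^^^^^
AttributeError: 'float' object has no attribute 'round'
```

```bash
sed -i 's/s\["gripper_width"\].round(1)/round(s["gripper_width"],1)/' go.py; python3 go.py 1 100
```

```text
1.4 [440.37 248.42 149.55] [1.34 1.09 0.34] -0.0 joint6 -0.98
shift mm (tool) [-90.6  49.2  66.9] turn [ 0.009 -0.044 -0.003]
```

Emit:
play_rows([
  [-0.03,0.012,0.022,0.009,-0.044,-0.003,0],
  [-0.03,0.012,0.023,0,0,0,0],
  [-0.03,0.012,0.023,0,0,0,0],
  [0,0.01,0,0,0,0,0],
  [0,0,0,0,0,0,0],
])

```text
clock: 1.9
position: [526.8, 161.4, 101.6]
ee_rot: [0.042, 0.706, -0.706, -0.041]
contact_force: [-0.4, -0.8, -0.0]
gripper_width: 0.0
```

```bash
python3 go.py 1 80
```

```text
1.9 [526.81 161.44 101.61] [-0.37 -0.84 -0.02] 0.0 joint6 -0.71
shift mm (tool) [ 7.7 21.6 -6.7] turn [ 0.001 -0.009 -0.001]
```

Emit:
play_rows([
  [0.008,0.01,-0.007,0.001,-0.009,0,0],
  [0,0.01,0,0,0,0,0],
  [0,0,0,0,0,0,0],
  [0,0,0,0,0,0,0],
])

```text
clock: 2.3
position: [517.6, 172.8, 81.2]
ee_rot: [0.037, 0.706, -0.706, -0.035]
contact_force: [-0.4, -0.0, -0.0]
gripper_width: -0.3
```

```bash
python3 go.py 1 75; python3 - <<'E'
from h import *
cv2.imwrite("pics/s1.png",cv2.resize(get_image("scene")["color"][150:330,250:490,::-1],None,fx=3,fy=3))
E
python3 go.py 1 75
```

```text
2.3 [517.64 172.81  81.21] [-0.36 -0.04 -0.04] -0.3 joint6 -0.72
shift mm (tool) [-2.7  6.2  3.6] turn [ 0.     0.006 -0.002]
2.35 [517.62 172.74  81.22] [-0.14  0.8  -0.42] 0.1 joint6 -0.72
shift mm (tool) [-2.7  6.2  3.5] turn [ 0.     0.006 -0.002]
```

View pics/s1.png

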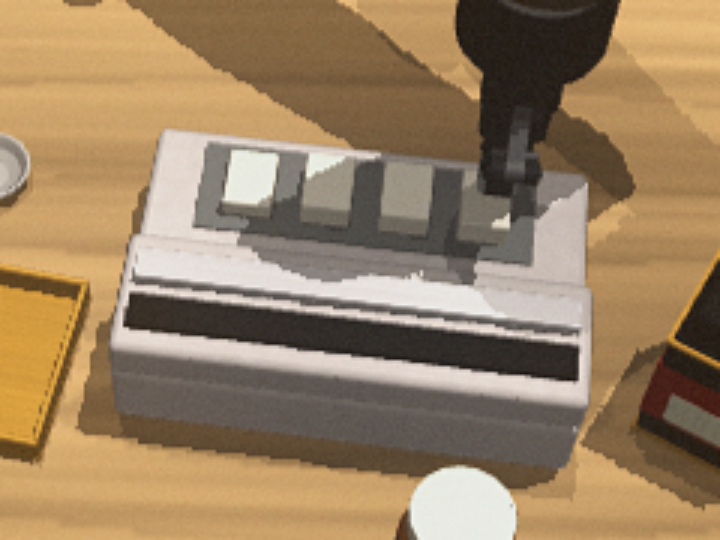

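The picture shows the shut fingertips over cap 1, slightly towards its left and front. In this view caps 4 to 1 run from left to right. I'll correct the offset, then step down.

Emit:
play_rows([
  [-0.0027,0.002,0.0036,0,0.006,0,0],
  [0,0.002,0,0,0,0,0],
  [0,0,0,0,0,0,0],
  [0,0,0,0,0,0,0],
])

```text
clock: 2.75
position: [520.6, 169.5, 78.1]
ee_rot: [0.04, 0.707, -0.705, -0.037]
contact_force: [-0.1, 0.1, -0.6]
gripper_width: -0.1
```

```bash
python3 go.py 1 75
```

```text
2.75 [520.57 169.51  78.12] [-0.06  0.13 -0.57] -0.1 joint6 -0.72
shift mm (tool) [0.5 3.1 0.6] turn [ 0.002  0.    -0.004]
```

Emit:
play_rows([
  [0,0.002,0,0,0,0,0],
  [0,0,0,0,0,0,0],
  [0,0,0,0,0,0,0],
])

```text
clock: 3.05
position: [520.8, 169.3, 76.1]
ee_rot: [0.04, 0.707, -0.705, -0.037]
contact_force: [0.3, 0.8, 0.4]
gripper_width: 0.3
```

Emit:
play_rows([
  [0,0.002,0,0,0,0,0],
  [0,0,0,0,0,0,0],
  [0,0,0,0,0,0,0],
])

```text
clock: 3.35
position: [521.0, 169.4, 74.2]
ee_rot: [0.04, 0.707, -0.705, -0.037]
contact_force: [-0.5, 0.1, 1.1]
gripper_width: -0.1
```

Emit:
play_rows([
  [0,0.0015,0,0,0,0,0],
  [0,0,0,0,0,0,0],
  [0,0,0,0,0,0,0],
])

```text
clock: 3.65
position: [521.0, 169.4, 72.9]
ee_rot: [0.04, 0.707, -0.705, -0.036]
contact_force: [-0.8, 0.0, 0.9]
gripper_width: -0.1
```

Emit:
play_rows([
  [0,0.0015,0,0,0,0,0],
  [0,0,0,0,0,0,0],
])

```text
clock: 3.85
position: [521.0, 169.4, 71.5]
ee_rot: [0.04, 0.707, -0.705, -0.036]
contact_force: [-0.6, -0.0, 1.8]
gripper_width: 0.1
```

Emit:
play_rows([
  [0,0,0,0,0,0,0],
])

```text
clock: 3.95
position: [521.0, 169.4, 71.5]
ee_rot: [0.04, 0.707, -0.705, -0.036]
contact_force: [-0.8, -0.1, 1.2]
gripper_width: 0.1
```

Emit:
play_rows([
  [0,0,0,0,0,0,0],
])

```text
clock: 4.05
position: [521.0, 169.4, 71.5]
ee_rot: [0.04, 0.707, -0.705, -0.036]
contact_force: [-0.1, -0.2, 1.7]
gripper_width: -0.2
```

Emit:
play_rows([
  [0,0,0,0,0,0,0],
])

```text
clock: 4.15
position: [521.0, 169.4, 71.6]
ee_rot: [0.04, 0.707, -0.705, -0.036]
contact_force: [-0.8, 0.2, 1.4]
gripper_width: -0.0
```

Key 1 is up: contact came at about 74 mm and it gave softly (1.5 N at 71.5). Lifting and moving to key 2.

Emit:
play_rows([
  [0,-0.008,0,0,0,0,0],
  [0,-0.004,-0.01,0,0,0,0],
  [0,0,-0.02,0,0,0,0],
  [0,0,-0.01,0,0,0,0],
  [0,0,-0.004,0,0,0,0],
  [0,0,0,0,0,0,0],
  [0,0,0,0,0,0,0],
])

```text
clock: 4.85
position: [526.2, 218.6, 84.1]
ee_rot: [0.04, 0.707, -0.705, -0.036]
contact_force: [0.2, 0.1, -1.5]
gripper_width: -0.2
```

```bash
python3 go.py 2 77
```

```text
4.85 [526.17 218.62  84.12] [ 0.17  0.14 -1.48] -0.2 joint6 -0.79
shift mm (tool) [ 1.   6.8 93.9] turn [ 0.003  0.002 -0.005]
```

The sign was wrong: tool +z points to the robot's right here. The arm moved left through free air at 84 mm and touched nothing. Going back.

Emit:
play_rows([
  [0,0,0.02,0,0,0,0],
  [0,0,0.03,0,0,0,0],
  [0,0,0.025,0,0,0,0],
  [0,0,0.011,0,0,0,0],
  [0,0,0,0,0,0,0],
  [0,0,0,0,0,0,0],
])

```text
clock: 5.45
position: [514.7, 126.2, 83.0]
ee_rot: [0.039, 0.707, -0.706, -0.038]
contact_force: [-0.2, 0.7, -0.4]
gripper_width: 0.0
```

```bash
python3 go.py 2 77
```

```text
5.45 [514.73 126.23  83.02] [-0.23  0.7  -0.36] 0.0 joint6 -0.66
shift mm (tool) [-0.5  6.   0.8] turn [ 0.001 -0.001 -0.003]
```

Emit:
play_rows([
  [0,0.004,0,0,0,0,0],
  [0,0.003,0,0,0,0,0],
  [0,0,0,0,0,0,0],
  [0,0,0,0,0,0,0],
])

```text
clock: 5.85
position: [515.5, 128.5, 75.3]
ee_rot: [0.039, 0.707, -0.706, -0.036]
contact_force: [-0.4, 1.0, 0.5]
gripper_width: -0.1
```

Emit:
play_rows([
  [0,0.0015,0,0,0,0,0],
  [0,0,0,0,0,0,0],
])

```text
clock: 6.05
position: [515.6, 129.0, 73.6]
ee_rot: [0.038, 0.707, -0.706, -0.036]
contact_force: [0.4, -1.0, 1.0]
gripper_width: 0.1
```

Emit:
play_rows([
  [0,0.0015,0,0,0,0,0],
  [0,0,0,0,0,0,0],
])

```text
clock: 6.25
position: [515.7, 129.0, 72.3]
ee_rot: [0.038, 0.707, -0.706, -0.036]
contact_force: [-1.4, -0.4, 2.3]
gripper_width: 0.3
```

Emit:
play_rows([
  [0,0,0,0,0,0,0],
])

```text
clock: 6.35
position: [515.7, 129.0, 72.4]
ee_rot: [0.038, 0.707, -0.706, -0.036]
contact_force: [-0.8, 0.1, 2.0]
gripper_width: 0.2
```

Emit:
play_rows([
  [0,0,0,0,0,0,0],
])

```text
clock: 6.45
position: [515.7, 129.0, 72.6]
ee_rot: [0.038, 0.707, -0.706, -0.036]
contact_force: [-0.1, 0.1, 1.9]
gripper_width: -0.4
```

Key 2 is up too: it made contact well above 72 mm. Next is key 3.

Emit:
play_rows([
  [0,-0.006,0,0,0,0,0],
  [0,-0.006,0.003,0,0,0,0],
  [0,0,0.016,0,0,0,0],
  [0,0,0.014,0,0,0,0],
  [0,0,0.007,0,0,0,0],
  [0,0,0,0,0,0,0],
  [0,0,0,0,0,0,0],
  [0,0,0,0,0,0,0],
])

```text
clock: 7.25
position: [510.6, 84.6, 85.4]
ee_rot: [0.039, 0.707, -0.705, -0.037]
contact_force: [-0.4, -0.6, -0.0]
gripper_width: -0.3
```

```bash
python3 go.py 3 76
```

```text
7.25 [510.64  84.62  85.38] [-0.4  -0.6  -0.02] -0.3 joint6 -0.59
shift mm (tool) [-0.1  9.4  2.9] turn [ 0.002  0.001 -0.004]
```

Emit:
play_rows([
  [0,0.004,0.003,0,0,0,0],
  [0,0.003,0,0,0,0,0],
  [0,0.0015,0,0,0,0,0],
  [0,0,0,0,0,0,0],
  [0,0,0,0,0,0,0],
])

```text
clock: 7.75
position: [510.3, 82.2, 75.5]
ee_rot: [0.038, 0.707, -0.706, -0.036]
contact_force: [0.2, -0.6, 0.3]
gripper_width: -0.4
```

Emit:
play_rows([
  [0,0.0015,0,0,0,0,0],
  [0,0,0,0,0,0,0],
])

```text
clock: 7.95
position: [510.5, 82.4, 74.0]
ee_rot: [0.038, 0.707, -0.706, -0.036]
contact_force: [0.3, 0.1, 2.2]
gripper_width: -0.2
```

Emit:
play_rows([
  [0,0.0015,0,0,0,0,0],
  [0,0,0,0,0,0,0],
])

```text
clock: 8.15
position: [510.6, 82.4, 72.8]
ee_rot: [0.038, 0.707, -0.706, -0.036]
contact_force: [-1.0, -0.3, 1.5]
gripper_width: 0.0
```

Emit:
play_rows([
  [0,0,0,0,0,0,0],
])

```text
clock: 8.25
position: [510.6, 82.4, 72.9]
ee_rot: [0.038, 0.707, -0.706, -0.036]
contact_force: [-0.6, 0.3, 1.9]
gripper_width: 0.4
```

Emit:
play_rows([
  [0,0,0,0,0,0,0],
])

```text
clock: 8.35
position: [510.6, 82.4, 73.0]
ee_rot: [0.038, 0.707, -0.706, -0.036]
contact_force: [-0.4, 0.9, 1.0]
gripper_width: 0.1
```

Key 3 is up as well. Now key 4.

Emit:
play_rows([
  [0,-0.006,0,0,0,0,0],
  [0,-0.006,0.003,0,0,0,0],
  [0,0,0.016,0,0,0,0],
  [0,0,0.014,0,0,0,0],
  [0,0,0.007,0,0,0,0],
  [0,0,0,0,0,0,0],
  [0,0,0,0,0,0,0],
  [0,0,0,0,0,0,0],
])

```text
clock: 9.15
position: [505.5, 38.0, 85.8]
ee_rot: [0.039, 0.707, -0.705, -0.037]
contact_force: [-0.8, 0.8, -0.4]
gripper_width: 0.0
```

```bash
python3 go.py 4 76
```

```text
9.15 [505.53  37.96  85.81] [-0.78  0.76 -0.36] 0.0 joint6 -0.5
shift mm (tool) [-0.   9.8  0.1] turn [ 0.002  0.001 -0.003]
```

Emit:
play_rows([
  [0,0.004,0,0,0,0,0],
  [0,0.003,0,0,0,0,0],
  [0,0.0015,0,0,0,0,0],
  [0,0,0,0,0,0,0],
  [0,0,0,0,0,0,0],
])

```text
clock: 9.65
position: [505.6, 39.0, 75.9]
ee_rot: [0.038, 0.707, -0.706, -0.036]
contact_force: [0.8, -0.7, 0.7]
gripper_width: -0.0
```

Emit:
play_rows([
  [0,0.0015,0,0,0,0,0],
  [0,0,0,0,0,0,0],
])

```text
clock: 9.85
position: [505.6, 39.1, 74.4]
ee_rot: [0.038, 0.707, -0.706, -0.036]
contact_force: [0.0, 0.6, 0.9]
gripper_width: 0.0
```

Emit:
play_rows([
  [0,0.0015,0,0,0,0,0],
  [0,0,0,0,0,0,0],
])

```text
clock: 10.05
position: [505.7, 39.2, 72.8]
ee_rot: [0.038, 0.707, -0.706, -0.036]
contact_force: [-0.6, 0.1, -0.5]
gripper_width: 0.3
```

Emit:
play_rows([
  [0,0,0,0,0,0,0],
])

```text
clock: 10.15
position: [505.7, 39.2, 72.8]
ee_rot: [0.038, 0.707, -0.706, -0.036]
contact_force: [0.1, 1.1, 0.3]
gripper_width: -0.4
```

Emit:
play_rows([
  [0,0,0,0,0,0,0],
])

```text
clock: 10.25
position: [505.8, 39.1, 72.9]
ee_rot: [0.038, 0.707, -0.706, -0.036]
contact_force: [0.1, -0.6, 0.2]
gripper_width: 0.2
```

There's no contact at 72.8 mm, so key 4 looks to be the low one. I'll go on down to touch it.

Emit:
play_rows([
  [0,0.0015,0,0,0,0,0],
  [0,0,0,0,0,0,0],
  [0,0,0,0,0,0,0],
])

```text
clock: 10.55
position: [505.8, 39.1, 71.3]
ee_rot: [0.038, 0.707, -0.706, -0.036]
contact_force: [-0.6, 0.1, 0.2]
gripper_width: 0.2
```

Emit:
play_rows([
  [0,0.0012,0,0,0,0,0],
  [0,0,0,0,0,0,0],
  [0,0,0,0,0,0,0],
])

```text
clock: 10.85
position: [505.8, 39.1, 70.0]
ee_rot: [0.038, 0.707, -0.706, -0.036]
contact_force: [-0.2, 0.3, -0.3]
gripper_width: 0.6
```

Emit:
play_rows([
  [0,0.0012,0,0,0,0,0],
  [0,0,0,0,0,0,0],
  [0,0,0,0,0,0,0],
])

```text
clock: 11.15
position: [506.0, 39.2, 69.2]
ee_rot: [0.038, 0.707, -0.706, -0.036]
contact_force: [-0.5, 0.4, 1.3]
gripper_width: 0.1
```

Emit:
play_rows([
  [0,0,0,0,0,0,0],
])

```text
clock: 11.25
position: [506.0, 39.2, 69.2]
ee_rot: [0.038, 0.707, -0.706, -0.036]
contact_force: [0.3, -0.5, 0.6]
gripper_width: -0.1
```

Contact came at about 69.2 mm, so key 4 is the latched one. I'll lift off to finish the tap, then press it fully.

Emit:
play_rows([
  [0,-0.006,0,0,0,0,0],
  [0,-0.004,0,0,0,0,0],
  [0,0,0,0,0,0,0],
  [0,0,0,0,0,0,0],
  [0,0,0,0,0,0,0],
])

```text
clock: 11.75
position: [506.1, 39.2, 80.2]
ee_rot: [0.039, 0.707, -0.705, -0.036]
contact_force: [0.5, 0.6, -0.0]
gripper_width: 0.1
```

```bash
python3 go.py 4 62
```

```text
11.75 [506.07  39.24  80.17] [ 0.46  0.65 -0.02] 0.1 joint6 -0.5
shift mm (tool) [ 0.4 18.2  1.4] turn [ 0.002  0.003 -0.004]
```

Emit:
play_rows([
  [0,0.004,0.001,0,0,0,0],
  [0,0.004,0,0,0,0,0],
  [0,0.003,0,0,0,0,0],
  [0,0.002,0,0,0,0,0],
  [0,0.002,0,0,0,0,0],
  [0,0.002,0,0,0,0,0],
  [0,0,0,0,0,0,0],
])

```text
clock: 12.45
position: [506.0, 38.2, 62.8]
ee_rot: [0.038, 0.707, -0.706, -0.035]
contact_force: [-1.7, 0.4, 4.1]
gripper_width: 0.6
```

Emit:
play_rows([
  [0,0.0015,0,0,0,0,0],
  [0,0,0,0,0,0,0],
])

```text
clock: 12.65
position: [506.1, 38.2, 62.3]
ee_rot: [0.038, 0.706, -0.706, -0.035]
contact_force: [-1.8, 0.2, 4.1]
gripper_width: -0.1
```

Emit:
play_rows([
  [0,0.001,0,0,0,0,0],
  [0,0,0,0,0,0,0],
])

```text
clock: 12.85
position: [506.1, 38.2, 62.4]
ee_rot: [0.038, 0.706, -0.706, -0.035]
contact_force: [-1.0, -0.4, 5.0]
gripper_width: -0.2
```

Emit:
play_rows([
  [0,0.003,0,0,0,0,0],
  [0,0,0,0,0,0,0],
])

```text
clock: 13.05
position: [506.1, 38.2, 62.6]
ee_rot: [-0.037, -0.706, 0.706, 0.034]
contact_force: [-1.7, -0.0, 4.1]
gripper_width: -0.3
```

Emit:
play_rows([
  [0,0.004,0,0,0,0,0],
])

```text
clock: 13.15
position: [506.4, 38.2, 61.3]
ee_rot: [-0.037, -0.706, 0.707, 0.033]
contact_force: [-13.1, 2.6, 39.3]
gripper_width: 0.3
```

Emit:
play_rows([
  [0,0.004,0,0,0,0,0],
])

```text
clock: 13.25
position: [506.5, 38.2, 61.3]
ee_rot: [-0.036, -0.705, 0.707, 0.033]
contact_force: [-14.0, 2.9, 39.8]
gripper_width: -0.4
```

That is the bottom stop. I'll let go straight up and look.

Emit:
play_rows([
  [0,-0.004,0,0,0,0,0],
  [0,-0.008,0,0,0,0,0],
  [0,-0.015,0,0,0,0,0],
  [0,-0.04,0,0,0,0,0],
  [0,-0.04,0,0,0,0,0],
  [0,-0.04,-0.04,0,0,0,0],
  [0,0,-0.045,0,0,0,0],
  [0,0,-0.045,0,0,0,0],
  [0,0,-0.045,0,0,0,0],
  [0,0,-0.045,0,0,0,0],
])

```text
clock: 14.25
position: [527.3, 255.3, 210.7]
ee_rot: [0.04, 0.706, -0.706, -0.036]
contact_force: [0.1, 0.2, 0.4]
gripper_width: 0.3
```

Emit:
play_rows([
  [0.03,0,-0.035,0,0,0,0],
  [0.03,0,-0.035,0,0,0,0],
  [0.03,0,-0.02,0,0,0,0],
  [0,0,0,0,0,0,0],
  [0,0,0,0,0,0,0],
])

```text
clock: 14.75
position: [444.4, 364.5, 205.9]
ee_rot: [-0.038, -0.706, 0.706, 0.035]
contact_force: [-0.5, -0.1, 0.5]
gripper_width: 0.2
```

```bash
python3 - <<'E'
from h import *
cv2.imwrite("pics/s2.png",cv2.resize(np.hstack([cv2.imread("pics/scene0.png")[190:310,280:455],get_image("scene")["color"][190:310,280:455,::-1]]),None,fx=2.25,fy=2.25,interpolation=cv2.INTER_CUBIC))
a=cv2.imread("pics/top0.png").astype(int); d=get_image("top"); b=d["color"][:,:,::-1].astype(int)
cv2.imwrite("pics/t2.png",b.astype(np.uint8))
D=abs(a-b).max(2)
for n,(x0,y0,x1,y1) in dict(tin=(120,200,192,270),tray=(345,210,435,285),jar=(218,155,265,205),spoon=(365,290,415,390)).items(): print(n,(D[y0:y1,x0:x1]>40).sum())
for p,s in caps("top",(216,268,314,304),160)[1]: print(p.round(1),s[4])
print(read_state()["position"],read_state()["contact_force"])
E
```

```text
tin 0
tray 0
jar 0
spoon 0
[227.7 282.9] 4172
[251.7 284.9] 4155
[275.6 286.8] 4141
[299.6 288.7] 4115
[445.48263044 363.30738996 206.155489  ] [-0.17330816 -0.34078129  0.29107095]
```

View pics/s2.png

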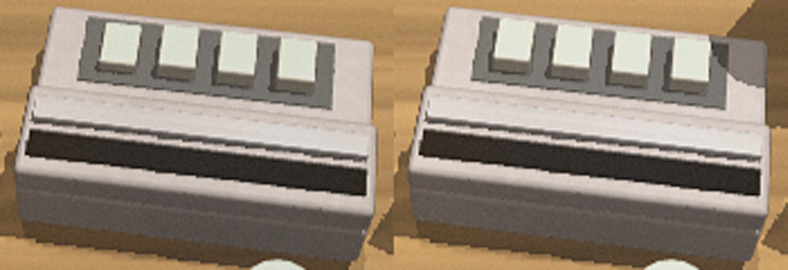

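View pics/t2.png

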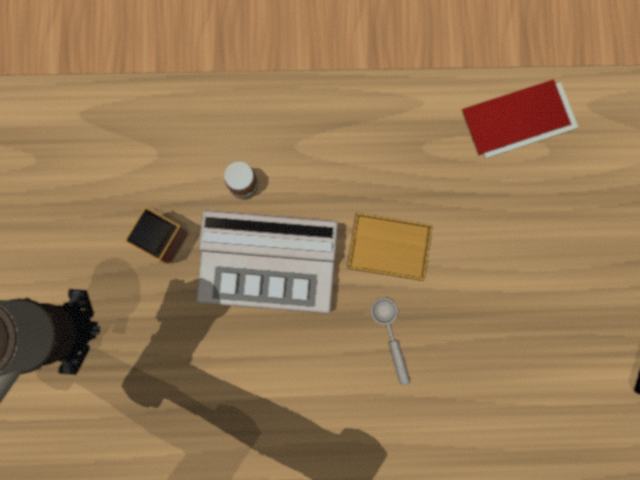

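The crops show that cap 4 (left-most in the scene view, about (514,45) in the right half) had a thin skirt before. It now stands as high as the others. The top view shows the tin, tray, jar and spoon in place, with the arm clear.

```bash
python3 -c "
from bench import *
print(job_done())"
```

```text
the job is handed in; nothing more can be done
None
```

Key 4, the right-most, was the latched one. I pressed it down to its bottom stop and let go, and it popped up level with the others. The job is handed in, at about 15 s of the 54 s allowed.

- **Tapping:** I tapped keys 1 to 4 from left to right, lifting off after each.
    - **Keys 1–3:** these met the fingertips at about 74 mm and gave softly, going down by 2.5 mm at most with 1–2 N.
    - **Key 4:** nothing touched until about 69.2 mm, where it held at about 1 N, so it stayed latched during the tap.
- **Full press:** the fingertips reached 61.3 mm with about 40 N of vertical force against the stop, much more than the roughly 5 N the catch needed. With sideways forces the wrist total was about 42 N, under the 120 N wrist limit. The 40 N limit is for the arm and gripper body, and only the fingertips touched the key.
- **Last checks:** before-and-after pictures show cap 4 raised level with the others. In the top view the areas around the tin, tray, jar and spoon had no changed pixels. The arm was clear and touching nothing.
- **Mistakes:** between keys 1 and 2 I moved the wrong way, about 50 mm to the left through free air at 84 mm height, and touched nothing. The tap on key 2 was about 4 mm off centre but still on its cap.

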